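Make up two tackle kits on the saloon table

ROBOT

A 6-joint arm with a two-finger parallel gripper is mounted at the origin on the work surface. World frame = base frame: x ahead of the robot, y to its left, z up, the work surface at z = 0. Lengths are in m, angles in rad, forces in N, time in s.
With the tool pointing down it reaches from about 0.225 to 0.875 m from the base axis. Payload 3.4 kg.
Tool frame: the origin (TCP) lies on the centre line of the jaws, within the pads' length; the fingertips stand manip.tip_extent ahead of it and the grasp point (between the pads) is the TCP (manip.tip_extent is the distance from the TCP to the fingertips, in m); z points along the fingers, y is the line along which they close (so a half turn about z gives the same grasp; the last joint's range is limited). The gripper opens to 85 mm and grips with 20 to 120 N. Pads are 22 mm wide; open, the fingers measure 114 mm over their backs; the gripper's body (76 mm by 85 mm) begins 54 mm behind the grasp point. The pads swing forward as they close: fully open they stand 13 mm farther back than shut.
Start: joints at [-1.397, 0.276, 1.505, -0, 1.361, -0.121], TCP at [0.167, -0.55, 0.25] pointing down, gripper open.
Joint ranges: [-2.89, 2.89], [-0.75, 2.08], [0.22, 2.7], [-1.18, 4.32], [0.11, 2.71], [-2.7, 2.7]. Speed limits (rad/s): [2.57, 2.57, 3.14, 3.14, 3.14, 3.14].

INTERFACE

Orientations are given as a rotation vector (axis times angle).
In Python, from bench import manip gives the robot as it stands.
- The arm moves only by the tool play_rows, never from a script. Its argument "deltas" is one flat list of numbers, 5 for each row, row after row: the finger opening in m, from 0 to 0.0854, then the shift along the tool's x, y, z in m, then the turn about the tool's z in rad. In form: [hand, tx, ty, tz, turn, hand, tx, ty, tz, turn, ...]. A call has 1 to 20 rows; each row is the pose to reach, as a shift and turn from the pose commanded when the call began, along the tool's axes at that moment; what a row does not reach only later rows make up. A row lasts 1/12 s, in which the tool goes at most 41.7 mm and 7.16 degrees, less where a joint would pass 70% of its speed; a pose out of reach is approached as far as the arm can. A call with a gripper value outside its range is refused whole. The fingers move at their own pace and stop on an object; the grip force is fixed at half the most. Time passes only in rows, so rows that repeat a pose let the fingers close. It gives the time, the measured TCP pose, the force, the opening and the grip force at its end, in the units of the state.
- manip.read_state(): the state, without advancing time (a new reading comes with each control period).
- manip.snapshot(name): name is "scene" or "top" or "wrist"; returns (picture, depth): 480x640x3 uint8, red, green, blue; 480x640 float32, m along the optical axis (not along the pixel's ray), 0 where there is no reading.
- manip.camera_model(name): a dict with "fov_y" (degrees; the focal length in pixels is half the picture's height over the tangent of half this angle, whatever the lens; pixels are square), "cx", "cy" (the principal point, pixels), "dist" ([k1, k2, p1, p2, k3] as OpenCV has them; the pictures are not rectified), "R" (3x3) and "t" (3): a world point X has camera coordinates R X + t; the wrist camera has in their place "tool_from_camera" (4x4, takes a point from camera to tool coordinates, whose origin is the TCP and whose axes are the flange's). Camera axes: x right, y down, z forward; pixel columns grow to the right and rows downward; lengths in m; the calibration is good to about 2 mm. A picture is of the moment at which its call begins: read the wrist's pose just before it. camera_model takes no time and is no camera call.
- manip.job_done(): hands the job in; it is judged then, once.
Trained networks look in the newest picture that a camera, given by its name, has taken for a name from the list of things; names that differ only in an ending like _2 or _b are one class to them, and where a whole thing is asked for, a point or a joint stands for the part that bears it (a point fixed in the world has none). Each returns a list of dicts, best first, with "conf" (0 to 1); they miss things now and then, are a little off and sometimes report something else, mostly with a low value. They report only what shows in the picture. A call takes as long as a camera call.
- manip.recognise(label, camera): "centre" ([column, row] in pixels, amid what is visible of it).
- manip.trace(label, camera): "mask" (480x640 bool, what is visible of it) and "centre" ([column, row] in pixels, amid what is visible of it).
- manip.mark_of(label, camera): "centre" ([column, row] in pixels: a listed point, or the origin of a listed thing).
The state is a dict: "clock": time; "joint_positions": joint angles; "qd": joint speeds; "tau": joint torques, N m; "ee_pos": TCP position; "orientation": TCP orientation; "contact_force": force on the tool from outside, world axes, zero at the start; "moment": the same for the moment, N m; "width": opening from 0.0 (shut) to 1.0 (fully open); "finger_force": force on a finger pad.
Only numpy, scipy, OpenCV 4.12 (cv2) and the standard library are available. Lean on these libraries where they do the work, as an engineer would, in place of code of your own. Each camera call takes 0.05 s, during which the arm holds its last target. There are 200 camera calls.

TASK

Make up two tackle kits from the stock on the table: the red line spool and the grey lead sinker go into the blue two-pocket tray, and the green line spool, the orange-and-white float and the brass hook tin go into the white three-pocket tray. Stand every piece upright and flat on the floor of a pocket, one piece to a pocket (any pocket of its tray). Leave the yellow spool and the white-lidded jar standing where they are.

Things in the scene. Friction and masses are not known exactly. Their poses are not given: they have to be found in the camera images.
- spool_red_mid (a point): Red spool of fishing line standing on end, all red with a dark dot in the middle of its top: a cylinder 48 mm high and 40 mm in diameter, with a 5 mm thick flange of 44 mm diameter at each end. The point is its centre, 24 mm above its underside; z is up along its axis. About 60 g.
- spool_green_mid (a point): Green spool of fishing line standing on end, all green with a dark dot in the middle of its top: a cylinder 48 mm high and 40 mm in diameter, with a 5 mm thick flange of 44 mm diameter at each end. The point is its centre, 24 mm above its underside; z is up along its axis. About 60 g.
- spool_yellow_mid (a point): Yellow spool of fishing line standing on end, all yellow with a dark dot in the middle of its top: a cylinder 48 mm high and 40 mm in diameter, with a 5 mm thick flange of 44 mm diameter at each end. The point is its centre, 24 mm above its underside; z is up along its axis. About 60 g. Not wanted in the kits: it stays.
- sinker_mid (a point): Lead sinker: a dark grey upright cylinder 28 mm in diameter and 44 mm high, with a thin brass wire eye standing 11 mm above its top. The point is the cylinder's centre, 22 mm above its underside; z is up. About 280 g.
- bobber_mid (a point): Fishing float: an upright cylinder 36 mm in diameter and 44 mm high, lower half white, upper half orange, with a black stem 6 mm thick standing 12 mm above its top. The point is the cylinder's centre, 22 mm above its flat underside; z is up. About 30 g.
- hook_tin_mid (a point): Brass hook tin: a rectangular box 32 mm (its x) by 46 mm (its y) by 44 mm high, with a dark seam below the lid and a 14 mm wide black stripe across the middle of its top, parallel to its x; the lid does not open. The point is its centre, 22 mm above its underside; z is up. About 90 g.
- jar_mid (a point): Amber glass jar with a white lid, 39 mm in diameter, 46 mm high; the point is its centre, 23 mm above its underside. Not wanted in the kits: it stays.
- tray_blue: Blue kit tray, fixed to the table: two open square pockets in a row along its y axis, their centres at y = -36 and +36 mm. Each pocket is 68 by 68 mm inside; walls and dividers are 4 mm thick and their tops are 12 mm above the table; the pocket floor is 4 mm above the table. Outside 76 mm along x, 148 mm along y. Origin: on the table under the tray's middle; z is up.
- tray_white: White kit tray, fixed to the table: three open square pockets in a row along its y axis, their centres at y = -72, 0 and +72 mm. Each pocket is 68 by 68 mm inside; walls and dividers are 4 mm thick and their tops are 12 mm above the table; the pocket floor is 4 mm above the table. Outside 76 mm along x, 220 mm along y. Origin: on the table under the tray's middle; z is up.

How it is judged:
At the end, for the whole second after the job is handed in: Each kit piece is in its own tray, one per pocket, centre within 30 mm of the pocket middle along both tray axes, underside within 4 mm of the floor, upright within 0.12 rad, at rest (0.02 m/s); yellow spool and jar upright (0.12 rad), within 20 mm of their starts (x of spool_red_mid in the frame of tray_blue between -0.03 and 0.03 m and z of spool_red_mid in the frame of tray_blue between 0.024 and 0.032 m and angle between each of spool_red_mid, sinker_mid, spool_green_mid, bobber_mid, hook_tin_mid, spool_yellow_mid, jar_mid's own z axis and vertical below 0.12 rad and linear speed of each of spool_red, sinker, spool_green, bobber, hook_tin below 0.02 m/s and (y of spool_red_mid in the frame of tray_blue between -0.066 and -0.006 m or y of spool_red_mid in the frame of tray_blue between 0.006 and 0.066 m) and x of sinker_mid in the frame of tray_blue between -0.03 and 0.03 m and z of sinker_mid in the frame of tray_blue between 0.022 and 0.03 m and (y of sinker_mid in the frame of tray_blue between -0.066 and -0.006 m or y of sinker_mid in the frame of tray_blue between 0.006 and 0.066 m) and (y of spool_red_mid in the frame of tray_blue between -0.066 and -0.006 m or y of sinker_mid in the frame of tray_blue between -0.066 and -0.006 m) and (y of spool_red_mid in the frame of tray_blue between 0.006 and 0.066 m or y of sinker_mid in the frame of tray_blue between 0.006 and 0.066 m) and x of spool_green_mid in the frame of tray_white between -0.03 and 0.03 m and z of spool_green_mid in the frame of tray_white between 0.024 and 0.032 m and (y of spool_green_mid in the frame of tray_white between -0.102 and -0.042 m or y of spool_green_mid in the frame of tray_white between -0.03 and 0.03 m or y of spool_green_mid in the frame of tray_white between 0.042 and 0.102 m) and x of bobber_mid in the frame of tray_white between -0.03 and 0.03 m and z of bobber_mid in the frame of tray_white between 0.022 and 0.03 m and (y of bobber_mid in the frame of tray_white between -0.102 and -0.042 m or y of bobber_mid in the frame of tray_white between -0.03 and 0.03 m or y of bobber_mid in the frame of tray_white between 0.042 and 0.102 m) and x of hook_tin_mid in the frame of tray_white between -0.03 and 0.03 m and z of hook_tin_mid in the frame of tray_white between 0.022 and 0.03 m and (y of hook_tin_mid in the frame of tray_white between -0.102 and -0.042 m or y of hook_tin_mid in the frame of tray_white between -0.03 and 0.03 m or y of hook_tin_mid in the frame of tray_white between 0.042 and 0.102 m) and (y of spool_green_mid in the frame of tray_white between -0.102 and -0.042 m or y of bobber_mid in the frame of tray_white between -0.102 and -0.042 m or y of hook_tin_mid in the frame of tray_white between -0.102 and -0.042 m) and (y of spool_green_mid in the frame of tray_white between -0.03 and 0.03 m or y of bobber_mid in the frame of tray_white between -0.03 and 0.03 m or y of hook_tin_mid in the frame of tray_white between -0.03 and 0.03 m) and (y of spool_green_mid in the frame of tray_white between 0.042 and 0.102 m or y of bobber_mid in the frame of tray_white between 0.042 and 0.102 m or y of hook_tin_mid in the frame of tray_white between 0.042 and 0.102 m) and distance of each of spool_yellow_mid, jar_mid from where it was at the start of the episode below 0.02 m); the robot touches nothing.
It fails at once if the yellow spool is shifted by more than 30 mm (distance of spool_yellow_mid from where it was at the start of the episode above 0.03 m).
It fails at once if the white-lidded jar is shifted by more than 30 mm (distance of jar_mid from where it was at the start of the episode above 0.03 m).
It also fails if it takes over 118 s, if anything falls off the work surface, if the arm or the gripper's body presses on something with over 40 N, if the wrist force passes 120 N, or if a joint passes its speed limit or range.

## Working session

There is one attempt and no reset: what is moved stays moved. The work goes in short steps, Python scripts to look and compute and a tool call to move; the robot and the scene stay as the last step left them, time stands still between calls to the robot, and variables do not carry over. Pictures are saved under pics/ and viewed, at most 14 in all, crops included, and the job is handed in when it is done.

Besides the shell and the picture viewer there is one more tool, called after ">>>" in YAML: its name, and indented under it one key for each argument. play_rows: Moves the arm, as the interface text tells. Its arguments: {"type":"object","properties":{"deltas":{"type":"array","items":{"type":"number"}}},"required":["deltas"]}

```bash
ls; mkdir -p pics
python3 - <<'E'
from bench import manip
import cv2,numpy as np
print(manip.tip_extent, manip.read_state())
for n in("top","scene"):
    p,d=manip.snapshot(n); cv2.imwrite(f"pics/{n}0.png",p[:,:,::-1])
    m=manip.camera_model(n); print(n,m)
E
```

```text
pics
0.019 {'clock': 0.0, 'joint_positions': array([-1.39697029e+00,  2.76613245e-01,  1.50611792e+00,  1.15586927e-05,
        1.36067777e+00, -1.20992812e-01]), 'qd': array([ 0.00020796,  0.00173242,  0.00085493, -0.00132676,  0.00149751,
        0.00058301]), 'tau': array([-3.34885888e-03, -4.16781878e+01, -2.45808095e+01, -4.29001684e-04,
        1.10945044e-02,  9.94130687e-06]), 'ee_pos': array([ 0.16699529, -0.54971794,  0.24943532]), 'orientation': array([-3.10572604e+00, -4.61154551e-01,  5.75774119e-05]), 'contact_force': array([-0.1839471 ,  0.11502771, -0.3177704 ]), 'moment': array([-0.02333293, -0.01874262, -0.00470759]), 'finger_force': 0.0, 'width': 0.9980704770458062}
top {'fov_y': 43.56787242454899, 'cx': 316.89822377841915, 'cy': 243.93769826086006, 'dist': array([-0.05804039,  0.        ,  0.        ,  0.        ,  0.        ]), 'R': array([[-0.06647466, -0.99777304, -0.00548492],
       [-0.9729496 ,  0.0660378 , -0.22137769],
       [ 0.2212469 , -0.00937945, -0.97517272]]), 't': array([0.0171638 , 0.56217165, 1.08453682])}
scene {'fov_y': 56.97251719616664, 'cx': 317.0592980818226, 'cy': 243.88601590148318, 'dist': array([0.01027594, 0.        , 0.        , 0.        , 0.        ]), 'R': array([[ 0.02632084,  0.99964826,  0.00325021],
       [ 0.78337333, -0.01860632, -0.62127291],
       [-0.62099391,  0.01889856, -0.78358753]]), 't': array([-0.00217843, -0.39820043,  1.19779894])}
```

View pics/top0.png

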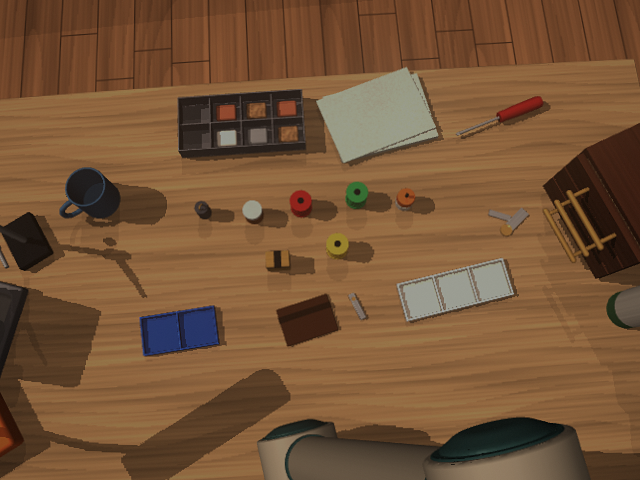

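View pics/scene0.png

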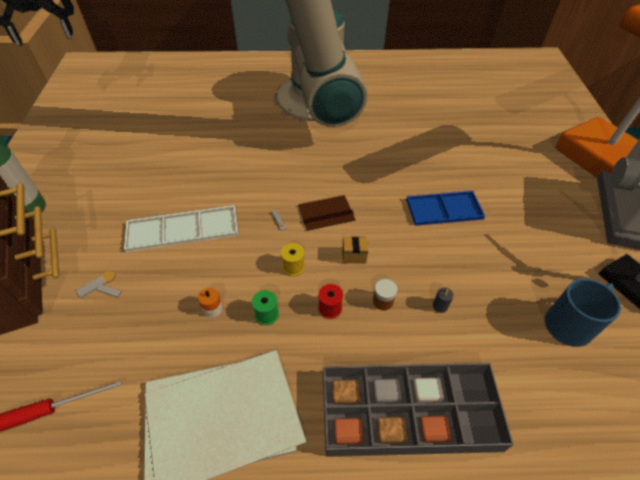

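The top view shows the blue tray near (180,330) and the white tray near (456,290). The sinker is at (203,210), jar (252,211), red (301,203), green (357,194), float (406,198), yellow (338,245) and tin (277,259). Next I'll localise them in metres.

```bash
cat > h.py <<'E'
from bench import manip
import cv2,numpy as np
def K(m):
    f=240/np.tan(np.radians(m["fov_y"])/2); return np.array([[f,0,m["cx"]],[0,f,m["cy"]],[0,0,1]])
def pose(cam):
    m=manip.camera_model(cam)
    if cam=="wrist":
        s=manip.read_state(); T=np.eye(4); T[:3,:3]=cv2.Rodrigues(s["orientation"])[0]; T[:3,3]=s["ee_pos"]
        T=T@m["tool_from_camera"]; return m,T[:3,:3],T[:3,3]
    R=m["R"]; return m,R.T,-R.T@m["t"]
def rays(cam,px,P=None):
    m,R,c=P or pose(cam)
    u=cv2.undistortPoints(np.float64(px).reshape(-1,1,2),K(m),m["dist"])[:,0]
    return np.c_[u,np.ones(len(u))]@R.T,c
def at_z(cam,px,z,P=None):
    r,c=rays(cam,px,P); return c+r*((z-c[2])/r[:,2])[:,None]
def cloud(cam,mask,d,P=None):
    v,u=np.nonzero(mask&(d>0)); r,c=rays(cam,np.c_[u,v],P); return c+r*d[v,u][:,None]
H=dict(spool_red=.048,spool_green=.048,spool_yellow=.048,sinker=.044,bobber=.044,hook_tin=.044,jar=.046)
def measure(cam,names,verbose=True):
    P=pose(cam); p,d=manip.snapshot(cam); out={}
    for n in names:
        h=H.get(n)
        lab=n if h is None else n+"_mid"
        t=manip.trace(lab,cam)
        k=manip.mark_of(lab,cam)
        if not t or not k: print(cam,n,"none"); continue
        q=at_z(cam,[k[0]["centre"]],0 if h is None else h/2,P)[0]
        w=cloud(cam,t[0]["mask"],d,P)
        if h is None:
            c=cv2.findContours(t[0]["mask"].astype(np.uint8),0,2)[0]; c=max(c,key=cv2.contourArea)[:,0]
            X=at_z(cam,c,.012,P)[:,:2]
        else: X=w[abs(w[:,2]-h)<.005][:,:2]
        r=cv2.minAreaRect(np.float32(X*1000)) if len(X)>3 else None
        if r:
            b=cv2.boxPoints(r); e=[b[1]-b[0],b[2]-b[1]]; L=max(e,key=np.linalg.norm)
            r=[np.round(r[0]).tolist(),np.round(r[1]).tolist(),round(float(np.degrees(np.arctan2(L[1],L[0]))%180),1)]
        print(cam,n,"%.2f %.2f"%(t[0]["conf"],k[0]["conf"]),"mark",(q[:2]*1000).round(),"rect c,size,long-deg",r,"zmax",w[:,2].max().round(3) if len(w) else "")
    return p,d
E
python3 - <<'E'
from h import *
N=["tray_blue","tray_white"]+list(H)
measure("top",N);measure("scene",N)
print(manip.camera_model("wrist")["tool_from_camera"].round(3), manip.camera_model("wrist")["fov_y"])
E
```

```text
top tray_blue 0.70 0.69 mark [425. 260.] rect c,size,long-deg [[421.0, 258.0], [79.0, 150.0], 96.0] zmax 0.018
top tray_white 0.73 0.76 mark [ 455. -288.] rect c,size,long-deg [[465.0, -285.0], [80.0, 223.0], 99.5] zmax 0.02
top spool_red 0.89 0.97 mark [647.  10.] rect c,size,long-deg [[656.0, 8.0], [42.0, 42.0], 176.3] zmax 0.056
top spool_green 0.93 0.75 mark [ 673. -106.] rect c,size,long-deg [[667.0, -105.0], [40.0, 43.0], 157.4] zmax 0.057
top spool_yellow 0.80 0.62 mark [567. -53.] rect c,size,long-deg [[564.0, -59.0], [41.0, 41.0], 176.5] zmax 0.054
top sinker 0.48 0.55 mark [662. 207.] rect c,size,long-deg [[655.0, 203.0], [26.0, 27.0], 121.4] zmax 0.056
top bobber 0.78 0.70 mark [ 655. -204.] rect c,size,long-deg [[651.0, -202.0], [34.0, 33.0], 84.4] zmax 0.061
top hook_tin 0.60 0.87 mark [545.  60.] rect c,size,long-deg [[544.0, 59.0], [45.0, 33.0], 89.5] zmax 0.052
top jar 0.86 0.65 mark [651. 103.] rect c,size,long-deg [[644.0, 104.0], [38.0, 36.0], 84.0] zmax 0.054
scene tray_blue 0.71 0.92 mark [416. 265.] rect c,size,long-deg [[425.0, 259.0], [85.0, 150.0], 95.4] zmax
[... 349 characters left out ...]
51
scene spool_yellow 0.58 0.58 mark [562. -62.] rect c,size,long-deg [[562.0, -58.0], [41.0, 45.0], 166.5] zmax 0.051
scene sinker 0.64 0.61 mark [655. 209.] rect c,size,long-deg [[656.0, 204.0], [26.0, 27.0], 101.0] zmax 0.055
scene bobber 0.85 0.91 mark [ 648. -199.] rect c,size,long-deg [[651.0, -202.0], [35.0, 34.0], 30.3] zmax 0.057
scene hook_tin 0.70 0.82 mark [538.  56.] rect c,size,long-deg [[542.0, 60.0], [35.0, 46.0], 90.5] zmax 0.047
scene jar 0.88 0.66 mark [645. 105.] rect c,size,long-deg [[644.0, 105.0], [36.0, 38.0], 140.2] zmax 0.049
[[ 0.    -0.961 -0.276  0.07 ]
 [ 1.     0.001 -0.     0.   ]
 [ 0.001 -0.276  0.961 -0.125]
 [ 0.     0.     0.     1.   ]] 66.13848605448254
```

```bash
cat > g.py <<'E'
import sys
from h import *
def rel(goals):
    "goals: x y z(mm) yaw-deg of tool x, world -> tool shift/turn from the present pose"
    s=manip.read_state(); R=cv2.Rodrigues(s["orientation"])[0]
    y0=np.degrees(np.arctan2(R[1,0],R[0,0]))
    print("t%.1f at"%s["clock"],(s["ee_pos"]*1000).round(1),"yaw %.1f"%y0,"tilt",R[:,2].round(3),"w %.3f f %.1f"%(s["width"]*.0854,s["finger_force"]),s["contact_force"].round(1))
    for g in goals:
        d=R.T@(np.array(g[:3])/1000-s["ee_pos"]); a=-(g[3]-y0+180)%360-180 if 0 else -(((g[3]-y0+180)%360)-180)
        print(g,"->",d.round(3),"turn %.3f"%np.radians(a))
if __name__=="__main__": rel([list(map(float,a.split(","))) for a in sys.argv[1:]])
E
python3 g.py 651,-202,150,99.8 651,-202,32,99.8
```

```text
t2.0 at [ 167.1 -550.2  250.4] yaw 16.9 tilt [ 0. -0. -1.] w 0.086 f 0.0 [ 0.7 -0.2 -0.9]
[651.0, -202.0, 150.0, 99.8] -> [ 0.564 -0.193  0.1  ] turn -1.447
[651.0, -202.0, 32.0, 99.8] -> [ 0.564 -0.193  0.218] turn -1.447
```

>>> play_rows:
  deltas: [0.065, 0.564, -0.193, 0.1, -1.447, 0.065, 0.564, -0.193, 0.1, -1.447, 0.065, 0.564, -0.193, 0.1, -1.447, 0.065, 0.564, -0.193, 0.1, -1.447, 0.065, 0.564, -0.193, 0.1, -1.447, 0.065, 0.564, -0.193, 0.1, -1.447, 0.065, 0.564, -0.193, 0.1, -1.447, 0.065, 0.564, -0.193, 0.1, -1.447, 0.065, 0.564, -0.193, 0.1, -1.447, 0.065, 0.564, -0.193, 0.1, -1.447, 0.065, 0.564, -0.193, 0.1, -1.447, 0.065, 0.564, -0.193, 0.1, -1.447, 0.065, 0.564, -0.193, 0.1, -1.447, 0.065, 0.564, -0.193, 0.1, -1.447, 0.065, 0.564, -0.193, 0.1, -1.447, 0.065, 0.564, -0.193, 0.1, -1.447, 0.065, 0.564, -0.193, 0.1, -1.447, 0.065, 0.564, -0.193, 0.1, -1.447]

```text
clock: 3.5
ee_pos: [0.6501, -0.202, 0.1502]
orientation: [-2.023, -2.403, 0.002]
contact_force: [-0.4, -0.0, -0.1]
width: 0.766
finger_force: 0.0
```

Run:
```python
from g import *
rel([[651,-202,32,99.8]])
p,d=measure("wrist",["bobber"]); cv2.imwrite("pics/w1.png",p[:,:,::-1])
```

```text
t3.5 at [ 650.1 -202.   150.2] yaw 99.8 tilt [-0.001 -0.    -1.   ] w 0.065 f 0.0 [-0.4 -0.  -0.1]
[651, -202, 32, 99.8] -> [-0.     0.001  0.118] turn 0.000
wrist bobber 0.96 0.73 mark [ 651. -202.] rect c,size,long-deg [[651.0, -201.0], [35.0, 34.0], 11.5] zmax 0.059
```

View pics/w1.png

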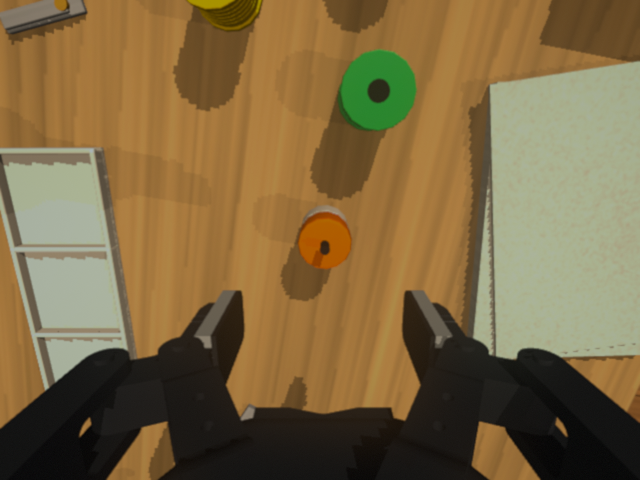

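The wrist view shows the float at (325,240), centred between the jaws and matching the map to about 1 mm.

>>> play_rows:
  deltas: [0.065, 0, 0.001, 0.06, 0, 0.065, 0, 0.001, 0.09, 0, 0.065, 0, 0.001, 0.118, 0, 0.065, 0, 0.001, 0.118, 0, 0.065, 0, 0.001, 0.118, 0, 0.02, 0, 0.001, 0.118, 0, 0.02, 0, 0.001, 0.118, 0, 0.02, 0, 0.001, 0.118, 0, 0.02, 0, 0.001, 0.118, 0, 0.02, 0, 0.001, 0.118, 0, 0.02, 0, 0.001, 0.118, 0, 0.02, 0, 0.001, 0.118, 0]

```text
clock: 4.65
ee_pos: [0.6537, -0.2026, 0.0359]
orientation: [2.019, 2.398, 0.002]
contact_force: [0.6, -0.1, 6.9]
width: 0.399
finger_force: 60.0
```

```bash
python3 g.py 651,-202,130,99.8 479,-355.5,130,99.8 479,-355.5,37,99.8
```

```text
t4.7 at [ 653.7 -202.6   35.9] yaw 99.8 tilt [ 0.006 -0.003 -1.   ] w 0.034 f 60.0 [ 0.6 -0.1  6.9]
[651.0, -202.0, 130.0, 99.8] -> [ 0.001 -0.002 -0.094] turn 0.000
[479.0, -355.5, 130.0, 99.8] -> [-0.121 -0.198 -0.095] turn 0.000
[479.0, -355.5, 37.0, 99.8] -> [-0.121 -0.198 -0.002] turn 0.000
```

>>> play_rows:
  deltas: [0.02, 0, 0, -0.03, 0, 0.02, 0, 0, -0.06, 0, 0.02, 0, 0, -0.098, 0, 0.02, 0, 0, -0.098, 0, 0.02, 0, 0, -0.098, 0, 0.02, -0.122, -0.196, -0.098, 0, 0.02, -0.122, -0.196, -0.098, 0, 0.02, -0.122, -0.196, -0.098, 0, 0.02, -0.122, -0.196, -0.098, 0, 0.02, -0.122, -0.196, -0.098, 0, 0.02, -0.122, -0.196, -0.098, 0, 0.02, -0.122, -0.196, -0.098, 0, 0.02, -0.122, -0.196, -0.098, 0, 0.02, -0.122, -0.196, -0.098, 0, 0.02, -0.122, -0.196, -0.098, 0]

```text
clock: 5.9
ee_pos: [0.48, -0.3541, 0.13]
orientation: [-2.022, -2.404, -0.001]
contact_force: [0.6, -0.4, 0.8]
width: 0.4
finger_force: 60.0
```

Run:
```python
from g import *
rel([[479,-355.5,37,99.8]])
p,d=measure("wrist",["bobber","tray_white"]); cv2.imwrite("pics/w2.png",p[:,:,::-1])
```

```text
t5.9 at [ 480.  -354.1  130. ] yaw 99.9 tilt [-0.     0.001 -1.   ] w 0.034 f 60.0 [ 0.6 -0.4  0.8]
[479, -355.5, 37, 99.8] -> [-0.001 -0.001  0.093] turn 0.001
wrist bobber 0.79 0.71 mark [ 488. -401.] rect c,size,long-deg None zmax 0.153
wrist tray_white 0.76 0.57 mark [ 468. -283.] rect c,size,long-deg [[468.0, -302.0], [77.0, 180.0], 99.9] zmax 0.119
```

View pics/w2.png

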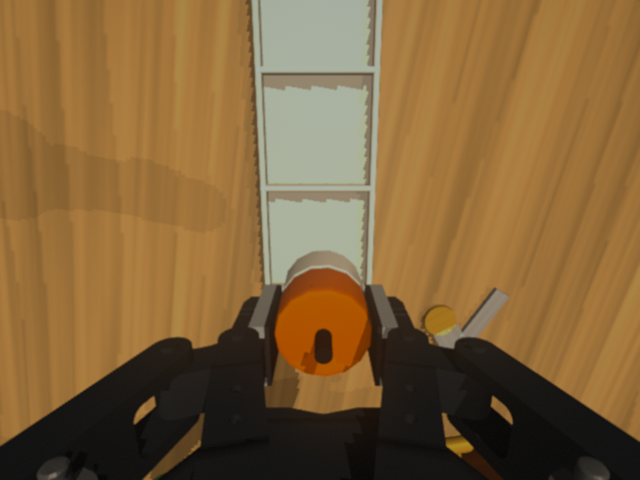

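The float hangs upright between the pads at (322,320), above the end pocket with its dividers at rows 72 and 187. Lowering it now.

>>> play_rows:
  deltas: [0.02, 0, 0, 0.035, 0, 0.02, 0, 0, 0.065, 0, 0.02, 0, 0, 0.08, 0, 0.02, 0, 0, 0.087, 0, 0.02, 0, 0, 0.089, 0, 0.02, 0, 0, 0.089, 0, 0.06, 0, 0, 0.089, 0, 0.06, 0, 0, 0.089, 0, 0.06, 0, 0, 0.089, 0, 0.06, 0, 0, 0.089, 0, 0.06, 0, 0, 0.06, 0, 0.06, 0, 0, 0.03, 0, 0.07, 0, 0, -0.02, 0, 0.07, 0, 0, -0.02, 0, 0.07, 0.03, 0.03, -0.02, 0, 0.07, 0.06, 0.06, -0.02, 0, 0.07, 0.06, 0.06, -0.02, 0]

```text
clock: 7.57
ee_pos: [0.5314, -0.2807, 0.1513]
orientation: [2.019, 2.405, 0.008]
contact_force: [0.3, -0.1, -0.2]
width: 0.818
finger_force: 0.0
```

Run:
```python
from g import *
rel([[666,-104.5,150,99.8],[666,-104.5,36,99.8]])
p,d=measure("top",["bobber"])
```

```text
t7.6 at [ 531.4 -280.7  151.3] yaw 100.0 tilt [ 0.004  0.003 -1.   ] w 0.070 f 0.0 [ 0.3 -0.1 -0.2]
[666, -104.5, 150, 99.8] -> [0.15  0.163 0.002] turn 0.003
[666, -104.5, 36, 99.8] -> [0.15  0.163 0.116] turn 0.003
top bobber none
```

Run:
```python
from g import *
measure("top",["bobber"]);measure("scene",["bobber"])
rel([[666,-104.5,150,99.8],[666,-104.5,36,99.8]])
```

```text
top bobber none
scene bobber 0.92 0.75 mark [ 464. -363.] rect c,size,long-deg [[482.0, -356.0], [33.0, 30.0], 44.7] zmax 0.062
t8.0 at [ 527.6 -286.7  150.2] yaw 99.7 tilt [-0. -0. -1.] w 0.070 f 0.0 [-0.3 -0.3 -0.3]
[666, -104.5, 150, 99.8] -> [0.156 0.167 0.   ] turn -0.002
[666, -104.5, 36, 99.8] -> [0.156 0.167 0.114] turn -0.002
```

Float is in the end pocket at about (482,-356). Next the green spool.

>>> play_rows:
  deltas: [0.07, 0.156, 0.167, 0, 0, 0.07, 0.156, 0.167, 0, 0, 0.07, 0.156, 0.167, 0, 0, 0.07, 0.156, 0.167, 0, 0, 0.07, 0.156, 0.167, 0, 0, 0.07, 0.156, 0.167, 0, 0, 0.07, 0.156, 0.167, 0, 0, 0.07, 0.156, 0.167, 0.035, 0, 0.07, 0.156, 0.167, 0.07, 0, 0.07, 0.156, 0.167, 0.1, 0, 0.07, 0.156, 0.167, 0.115, 0, 0.07, 0.156, 0.167, 0.115, 0, 0.07, 0.156, 0.167, 0.115, 0, 0.03, 0.156, 0.167, 0.115, 0, 0.03, 0.156, 0.167, 0.115, 0, 0.03, 0.156, 0.167, 0.115, 0, 0.03, 0.156, 0.167, 0.115, 0, 0.03, 0.156, 0.167, 0.115, 0, 0.03, 0.156, 0.167, 0.115, 0]

```text
clock: 9.6
ee_pos: [0.6676, -0.1045, 0.0378]
orientation: [2.021, 2.4, 0.002]
contact_force: [-0.3, -1.1, 6.6]
width: 0.483
finger_force: 59.7
```

```bash
python3 g.py 666,-104.5,35,99.8
```

```text
t9.6 at [ 667.6 -104.5   37.8] yaw 99.8 tilt [ 0.004 -0.002 -1.   ] w 0.041 f 59.7 [-0.3 -1.1  6.6]
[666.0, -104.5, 35.0, 99.8] -> [ 0.    -0.002  0.003] turn 0.000
```

>>> play_rows:
  deltas: [0.03, 0, 0, -0.03, 0, 0.03, 0, 0, -0.07, 0, 0.03, 0, 0, -0.105, 0, 0.03, 0, 0, -0.105, 0, 0.03, -0.143, -0.227, -0.105, 0, 0.03, -0.143, -0.227, -0.105, 0, 0.03, -0.143, -0.227, -0.105, 0, 0.03, -0.143, -0.227, -0.105, 0, 0.03, -0.143, -0.227, -0.105, 0, 0.03, -0.143, -0.227, -0.105, 0, 0.03, -0.143, -0.227, -0.105, 0, 0.03, -0.143, -0.227, -0.105, 0, 0.03, -0.143, -0.227, -0.105, 0, 0.03, -0.143, -0.227, -0.105, 0, 0.03, -0.143, -0.227, -0.07, 0, 0.03, -0.143, -0.227, -0.04, 0, 0.03, -0.143, -0.227, -0.025, 0, 0.03, -0.143, -0.227, -0.025, 0, 0.03, -0.143, -0.227, -0.025, 0]

```text
clock: 11.18
ee_pos: [0.4676, -0.282, 0.0597]
orientation: [-2.02, -2.404, -0.0]
contact_force: [0.4, -0.0, -1.1]
width: 0.485
finger_force: 60.8
```

Run:
```python
from g import *
P=pose("wrist")
rel([[467,-284.5,42,99.8]])
p,d=manip.snapshot("wrist"); cv2.imwrite("pics/w3.png",p[:,:,::-1])
rel([[467,-284.5,42,99.8]])
```

```text
t11.2 at [ 467.6 -282.    59.7] yaw 99.9 tilt [-0.001  0.001 -1.   ] w 0.041 f 60.8 [ 0.4 -0.  -1.1]
[467, -284.5, 42, 99.8] -> [-0.002 -0.001  0.018] turn 0.002
t11.2 at [ 468.2 -282.9   60.8] yaw 99.9 tilt [ 0.001 -0.001 -1.   ] w 0.041 f 60.8 [ 0.3 -0.   0.1]
[467, -284.5, 42, 99.8] -> [-0.001 -0.002  0.019] turn 0.002
```

View pics/w3.png

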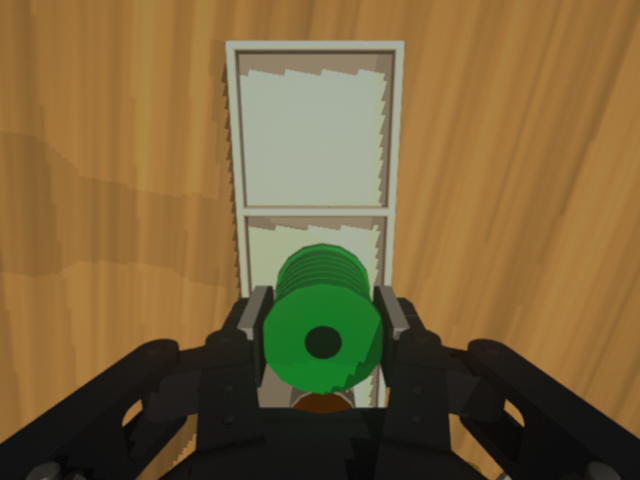

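Spool upright in the jaws at (322,340), centred over the middle pocket; releasing and moving on to the tin.

>>> play_rows:
  deltas: [0.03, 0, 0, 0.012, 0, 0.03, 0, 0, 0.018, 0, 0.03, 0, 0, 0.018, 0, 0.07, 0, 0, 0.018, 0, 0.07, 0, 0, 0.018, 0, 0.07, 0, 0, 0.018, 0, 0.07, 0, 0, 0.018, 0, 0.07, 0, 0, -0.01, 0, 0.07, 0, 0, -0.05, 0, 0.07, 0, 0, -0.09, 0, 0.07, 0, 0, -0.09, 0, 0.065, 0.326, 0.133, -0.09, 0.171, 0.065, 0.326, 0.133, -0.09, 0.171, 0.065, 0.326, 0.133, -0.09, 0.171, 0.065, 0.326, 0.133, -0.09, 0.171, 0.065, 0.326, 0.133, -0.09, 0.171, 0.065, 0.326, 0.133, -0.09, 0.171, 0.065, 0.326, 0.133, -0.09, 0.171, 0.065, 0.326, 0.133, -0.09, 0.171, 0.065, 0.326, 0.133, -0.09, 0.171]

```text
clock: 12.9
ee_pos: [0.5431, 0.0649, 0.1507]
orientation: [-2.219, -2.224, -0.004]
contact_force: [0.2, -0.4, 0.5]
width: 0.761
finger_force: 0.0
```

Run:
```python
from g import *
measure("scene",["spool_green","bobber"])
measure("wrist",["hook_tin"])
rel([[543,59.5,150,90],[543,59.5,32,90]])
```

```text
scene spool_green 0.62 0.91 mark [ 456. -280.] rect c,size,long-deg [[466.0, -284.0], [43.0, 42.0], 39.0] zmax 0.055
scene bobber 0.93 0.56 mark [ 473. -357.] rect c,size,long-deg [[481.0, -353.0], [34.0, 34.0], 26.1] zmax 0.062
wrist hook_tin 0.90 0.80 mark [541.  58.] rect c,size,long-deg [[543.0, 60.0], [46.0, 32.0], 89.5] zmax 0.048
t13.3 at [542.3  59.3 150.3] yaw 89.9 tilt [-0.    -0.001 -1.   ] w 0.065 f 0.0 [ 0.3 -0.1  0.1]
[543, 59.5, 150, 90] -> [0.    0.001 0.   ] turn -0.002
[543, 59.5, 32, 90] -> [0.    0.001 0.118] turn -0.002
```

>>> play_rows:
  deltas: [0.065, 0, 0.001, 0.035, 0, 0.065, 0, 0.001, 0.07, 0, 0.065, 0, 0.001, 0.1, 0, 0.065, 0, 0.001, 0.118, 0, 0.065, 0, 0.001, 0.118, 0, 0.065, 0, 0.001, 0.118, 0, 0.02, 0, 0.001, 0.118, 0, 0.02, 0, 0.001, 0.118, 0, 0.02, 0, 0.001, 0.118, 0, 0.02, 0, 0.001, 0.118, 0, 0.02, 0, 0.001, 0.118, 0, 0.02, 0, 0.001, 0.118, 0, 0.02, 0, 0.001, 0.118, 0]

```text
clock: 14.38
ee_pos: [0.5449, 0.0606, 0.0342]
orientation: [2.219, 2.219, 0.004]
contact_force: [0.2, -1.4, 6.8]
width: 0.366
finger_force: 60.3
```

```bash
python3 g.py 455,-213.5,130,99.8
```

```text
t14.4 at [544.9  60.6  34.2] yaw 90.0 tilt [ 0.004 -0.001 -1.   ] w 0.031 f 60.3 [ 0.2 -1.4  6.8]
[455.0, -213.5, 130.0, 99.8] -> [-0.274 -0.09  -0.096] turn -0.171
```

>>> play_rows:
  deltas: [0.02, 0, 0, -0.03, 0, 0.02, 0, 0, -0.07, 0, 0.02, 0, 0, -0.108, 0, 0.02, 0, 0, -0.108, 0, 0.02, -0.273, -0.088, -0.108, -0.171, 0.02, -0.273, -0.088, -0.108, -0.171, 0.02, -0.273, -0.088, -0.108, -0.171, 0.02, -0.273, -0.088, -0.108, -0.171, 0.02, -0.273, -0.088, -0.108, -0.171, 0.02, -0.273, -0.088, -0.108, -0.171, 0.02, -0.273, -0.088, -0.108, -0.171, 0.02, -0.273, -0.088, -0.108, -0.171, 0.02, -0.273, -0.088, -0.108, -0.171, 0.02, -0.273, -0.088, -0.108, -0.171, 0.02, -0.273, -0.088, -0.108, -0.171, 0.02, -0.273, -0.088, -0.075, -0.171, 0.02, -0.273, -0.088, -0.04, -0.171, 0.02, -0.273, -0.088, -0.03, -0.171, 0.02, -0.273, -0.088, -0.03, -0.171, 0.02, -0.273, -0.088, -0.03, -0.171]

```text
clock: 16.05
ee_pos: [0.4558, -0.2109, 0.062]
orientation: [-2.02, -2.405, 0.0]
contact_force: [0.0, 0.7, -1.4]
width: 0.366
finger_force: 59.8
```

Run:
```python
from g import *
p,d=manip.snapshot("wrist"); cv2.imwrite("pics/w4.png",p[:,:,::-1])
rel([[455,-213.5,39,99.8]])
```

```text
t16.1 at [ 456.5 -211.6   62.9] yaw 99.9 tilt [ 0.001 -0.001 -1.   ] w 0.032 f 59.8 [ 0.6 -0.4 -0.9]
[455, -213.5, 39, 99.8] -> [-0.002 -0.002  0.024] turn 0.002
```

View pics/w4.png

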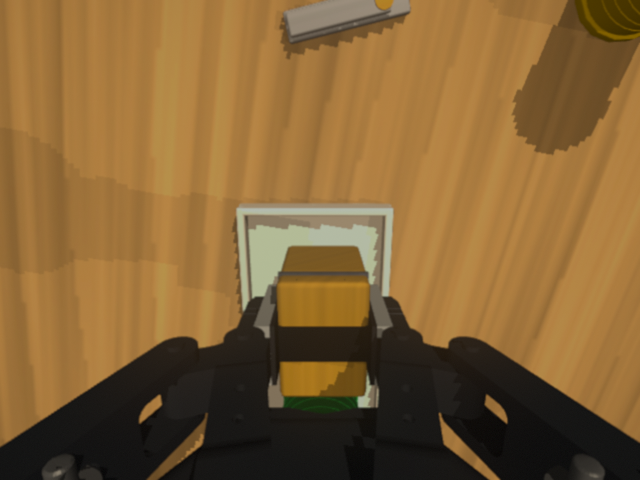

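Tin square with the tray at (322,330) over its pocket.

>>> play_rows:
  deltas: [0.02, 0, 0, 0.015, 0, 0.02, 0, 0, 0.023, 0, 0.02, 0, 0, 0.023, 0, 0.06, 0, 0, 0.023, 0, 0.06, 0, 0, 0.023, 0, 0.06, 0, 0, 0.023, 0, 0.06, 0, 0, 0.023, 0, 0.06, 0, 0, -0.01, 0, 0.06, 0, 0, -0.05, 0, 0.07, 0, 0, -0.088, 0, 0.07, 0, 0, -0.088, 0, 0.07, 0.185, 0.235, -0.088, 0.072, 0.07, 0.185, 0.235, -0.088, 0.072, 0.07, 0.185, 0.235, -0.088, 0.072, 0.07, 0.185, 0.235, -0.088, 0.072, 0.07, 0.185, 0.235, -0.088, 0.072, 0.07, 0.185, 0.235, -0.088, 0.072, 0.07, 0.185, 0.235, -0.088, 0.072, 0.07, 0.185, 0.235, -0.088, 0.072, 0.07, 0.185, 0.235, -0.088, 0.072]

```text
clock: 17.77
ee_pos: [0.6572, 0.0125, 0.1498]
orientation: [2.104, 2.332, 0.002]
contact_force: [-0.1, -0.2, -0.9]
width: 0.821
finger_force: 0.0
```

Run:
```python
from g import *
measure("scene",["spool_green","bobber","hook_tin"])
measure("wrist",["spool_red"])
rel([[655,8.5,35,95.7]])
```

```text
scene spool_green 0.56 0.68 mark [ 458. -284.] rect c,size,long-deg [[466.0, -283.0], [43.0, 42.0], 38.7] zmax 0.056
scene bobber 0.67 0.70 mark [ 471. -355.] rect c,size,long-deg [[480.0, -353.0], [33.0, 34.0], 163.9] zmax 0.061
scene hook_tin 0.85 0.70 mark [ 448. -219.] rect c,size,long-deg [[454.0, -213.0], [38.0, 48.0], 99.8] zmax 0.052
wrist spool_red 0.84 0.65 mark [654.   7.] rect c,size,long-deg [[655.0, 8.0], [43.0, 43.0], 96.2] zmax 0.052
t18.3 at [655.2   9.2 150.6] yaw 95.6 tilt [ 0. -0. -1.] w 0.070 f 0.0 [-0.4 -0.6  0.3]
[655, 8.5, 35, 95.7] -> [-0.001 -0.     0.116] turn -0.002
```

>>> play_rows:
  deltas: [0.07, -0.001, 0, 0.035, 0, 0.07, -0.001, 0, 0.07, 0, 0.07, -0.001, 0, 0.1, 0, 0.07, -0.001, 0, 0.115, 0, 0.07, -0.001, 0, 0.115, 0, 0.07, -0.001, 0, 0.115, 0, 0.03, -0.001, 0, 0.115, 0, 0.03, -0.001, 0, 0.115, 0, 0.03, -0.001, 0, 0.115, 0, 0.03, -0.001, 0, 0.115, 0, 0.03, -0.001, 0, 0.115, 0, 0.03, -0.001, 0, 0.115, 0, 0.03, -0.001, 0, 0.115, 0]

```text
clock: 19.35
ee_pos: [0.6571, 0.0088, 0.0377]
orientation: [2.106, 2.326, 0.004]
contact_force: [-0.7, -0.5, 6.8]
width: 0.486
finger_force: 59.7
```

```bash
python3 g.py 425.5,222.5,140,95.7
```

```text
t19.4 at [657.1   8.8  37.7] yaw 95.7 tilt [ 0.004 -0.001 -1.   ] w 0.042 f 59.7 [-0.7 -0.5  6.8]
[425.5, 222.5, 140.0, 95.7] -> [ 0.235 -0.209 -0.103] turn -0.000
```

>>> play_rows:
  deltas: [0.03, 0, 0, -0.03, 0, 0.03, 0, 0, -0.07, 0, 0.03, 0, 0, -0.105, 0, 0.03, 0, 0, -0.105, 0, 0.03, 0.236, -0.207, -0.105, 0, 0.03, 0.236, -0.207, -0.105, 0, 0.03, 0.236, -0.207, -0.105, 0, 0.03, 0.236, -0.207, -0.105, 0, 0.03, 0.236, -0.207, -0.105, 0, 0.03, 0.236, -0.207, -0.105, 0, 0.03, 0.236, -0.207, -0.105, 0, 0.03, 0.236, -0.207, -0.105, 0, 0.03, 0.236, -0.207, -0.105, 0, 0.03, 0.236, -0.207, -0.105, 0, 0.03, 0.236, -0.207, -0.105, 0, 0.03, 0.236, -0.207, -0.075, 0, 0.03, 0.236, -0.207, -0.04, 0, 0.03, 0.236, -0.207, -0.027, 0, 0.03, 0.236, -0.207, -0.027, 0, 0.03, 0.236, -0.207, -0.027, 0]

```text
clock: 21.02
ee_pos: [0.4273, 0.2226, 0.0618]
orientation: [-2.111, -2.327, 0.002]
contact_force: [0.2, 0.1, -0.1]
width: 0.489
finger_force: 60.8
```

Run:
```python
from g import *
p,d=manip.snapshot("wrist"); cv2.imwrite("pics/w5.png",p[:,:,::-1])
rel([[425.5,222.5,42,95.7]])
```

```text
t21.1 at [428.  223.   62.7] yaw 95.6 tilt [ 0.001  0.    -1.   ] w 0.041 f 60.8 [-1.3 -0.5 -1.1]
[425.5, 222.5, 42, 95.7] -> [-0.    -0.003  0.021] turn -0.002
```

View pics/w5.png

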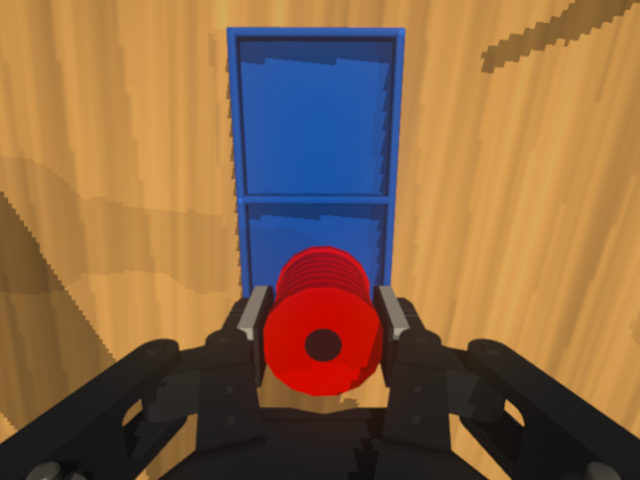

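Red spool upright at (322,340), over the near blue pocket. Release, go to the sinker.

>>> play_rows:
  deltas: [0.03, 0, 0, 0.012, 0, 0.03, 0, 0, 0.02, 0, 0.03, 0, 0, 0.02, 0, 0.07, 0, 0, 0.02, 0, 0.07, 0, 0, 0.02, 0, 0.07, 0, 0, 0.02, 0, 0.07, 0, 0, 0.02, 0, 0.07, 0, 0, -0.01, 0, 0.07, 0, 0, -0.05, 0, 0.07, 0, 0, -0.088, 0, 0.07, 0, 0, -0.088, 0, 0.06, -0.042, 0.227, -0.088, 0, 0.06, -0.042, 0.227, -0.088, 0, 0.06, -0.042, 0.227, -0.088, 0, 0.06, -0.042, 0.227, -0.088, 0, 0.06, -0.042, 0.227, -0.088, 0, 0.06, -0.042, 0.227, -0.088, 0, 0.06, -0.042, 0.227, -0.088, 0, 0.06, -0.042, 0.227, -0.088, 0]

```text
clock: 22.65
ee_pos: [0.657, 0.2036, 0.1495]
orientation: [-2.109, -2.327, 0.001]
contact_force: [-0.5, 0.8, 0.3]
width: 0.704
finger_force: 0.0
```

Run:
```python
from g import *
measure("scene",["spool_red","tray_blue"])
measure("wrist",["sinker"])
rel([[655.5,203.5,31,95.7]])
```

```text
scene spool_red 0.73 0.85 mark [416. 222.] rect c,size,long-deg [[427.0, 222.0], [42.0, 43.0], 121.3] zmax 0.056
scene tray_blue 0.67 0.78 mark [425. 263.] rect c,size,long-deg [[427.0, 234.0], [85.0, 101.0], 95.2] zmax 0.22
wrist sinker 0.68 0.94 mark [654. 208.] rect c,size,long-deg [[657.0, 206.0], [26.0, 27.0], 96.5] zmax 0.058
t23.1 at [655.6 204.3 150.8] yaw 95.7 tilt [ 0. -0. -1.] w 0.060 f 0.0 [-0.1 -0.1  0.6]
[655.5, 203.5, 31, 95.7] -> [-0.001 -0.     0.12 ] turn 0.000
```

>>> play_rows:
  deltas: [0.06, 0.001, 0.001, 0.035, 0, 0.06, 0.001, 0.001, 0.07, 0, 0.06, 0.001, 0.001, 0.1, 0, 0.06, 0.001, 0.001, 0.119, 0, 0.06, 0.001, 0.001, 0.119, 0, 0.06, 0.001, 0.001, 0.119, 0, 0.01, 0.001, 0.001, 0.119, 0, 0.01, 0.001, 0.001, 0.119, 0, 0.01, 0.001, 0.001, 0.119, 0, 0.01, 0.001, 0.001, 0.119, 0, 0.01, 0.001, 0.001, 0.119, 0, 0.01, 0.001, 0.001, 0.119, 0, 0.01, 0.001, 0.001, 0.119, 0, 0.01, 0.001, 0.001, 0.119, 0]

```text
clock: 24.22
ee_pos: [0.6586, 0.2055, 0.0338]
orientation: [2.107, 2.327, 0.005]
contact_force: [-0.6, -0.1, 6.2]
width: 0.311
finger_force: 59.2
```

```bash
python3 g.py 418.5,294,140,95.7
```

```text
t24.2 at [658.6 205.5  33.8] yaw 95.7 tilt [ 0.004  0.001 -1.   ] w 0.027 f 59.2 [-0.6 -0.1  6.2]
[418.5, 294.0, 140.0, 95.7] -> [ 0.112 -0.23  -0.107] turn -0.000
```

>>> play_rows:
  deltas: [0.01, 0, 0, -0.03, 0, 0.01, 0, 0, -0.07, 0, 0.01, 0, 0, -0.108, 0, 0.01, 0, 0, -0.108, 0, 0.01, 0.05, -0.1, -0.108, 0, 0.01, 0.112, -0.228, -0.108, 0, 0.01, 0.112, -0.228, -0.108, 0, 0.01, 0.112, -0.228, -0.108, 0, 0.01, 0.112, -0.228, -0.108, 0, 0.01, 0.112, -0.228, -0.108, 0, 0.01, 0.112, -0.228, -0.108, 0, 0.01, 0.112, -0.228, -0.108, 0, 0.01, 0.112, -0.228, -0.108, 0, 0.01, 0.112, -0.228, -0.108, 0, 0.01, 0.112, -0.228, -0.108, 0, 0.01, 0.112, -0.228, -0.075, 0, 0.01, 0.112, -0.228, -0.04, 0, 0.01, 0.112, -0.228, -0.03, 0, 0.01, 0.112, -0.228, -0.03, 0, 0.01, 0.112, -0.228, -0.03, 0]

```text
clock: 25.88
ee_pos: [0.4201, 0.2938, 0.0612]
orientation: [-2.11, -2.328, 0.001]
contact_force: [0.8, 0.2, -2.5]
width: 0.309
finger_force: 60.0
```

Run:
```python
from g import *
p,d=manip.snapshot("wrist"); cv2.imwrite("pics/w6.png",p[:,:,::-1])
rel([[418.5,294,38.5,95.7]])
```

```text
t25.9 at [420.9 294.4  62.1] yaw 95.6 tilt [ 0.002  0.001 -1.   ] w 0.026 f 60.0 [ 0.6  0.6 -1.2]
[418.5, 294, 38.5, 95.7] -> [-0.    -0.002  0.024] turn -0.001
```

View pics/w6.png

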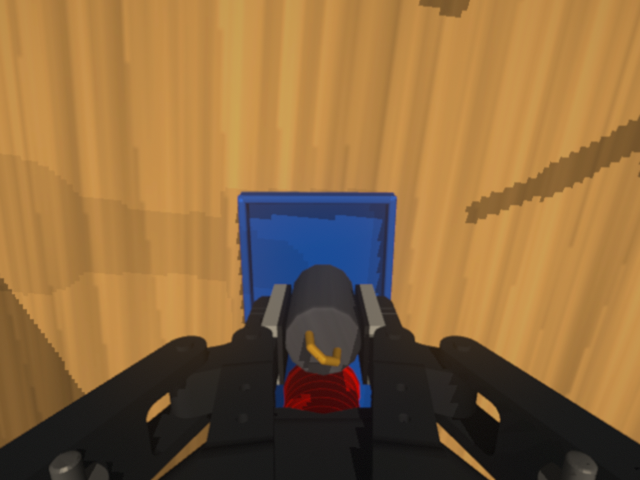

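Sinker upright at (322,330) over the far blue pocket. Lower, release, back off.

>>> play_rows:
  deltas: [0.01, 0, 0, 0.014, 0, 0.01, 0, 0, 0.023, 0, 0.01, 0, 0, 0.023, 0, 0.01, 0, 0, 0.023, 0, 0.055, 0, 0, 0.023, 0, 0.055, 0, 0, 0.023, 0, 0.055, 0, 0, 0.023, 0, 0.055, 0, 0, 0.023, 0, 0.055, 0, 0, -0.01, 0, 0.055, 0, 0, -0.05, 0, 0.055, 0, 0, -0.1, 0, 0.055, 0, 0, -0.1, 0, 0.055, 0, -0.1, -0.15, 0, 0.055, 0, -0.1, -0.15, 0, 0.055, 0, -0.1, -0.15, 0, 0.055, 0, -0.1, -0.15, 0, 0.055, 0, -0.1, -0.15, 0]

```text
clock: 27.35
ee_pos: [0.3192, 0.2843, 0.2123]
orientation: [2.106, 2.329, 0.005]
contact_force: [0.7, -0.0, -0.2]
width: 0.643
finger_force: 0.0
```

Run:
```python
from g import *
p,d=measure("scene",["tray_blue","tray_white"]+list(H)); cv2.imwrite("pics/s2.png",p[:,:,::-1])
rel([])
```

```text
scene tray_blue 0.85 0.97 mark [417. 261.] rect c,size,long-deg [[425.0, 260.0], [85.0, 151.0], 95.0] zmax 0.015
scene tray_white 0.95 0.67 mark [ 467. -282.] rect c,size,long-deg [[469.0, -284.0], [88.0, 224.0], 99.6] zmax 0.054
scene spool_red none
scene spool_green none
scene spool_yellow 0.84 0.75 mark [568. -54.] rect c,size,long-deg [[563.0, -58.0], [43.0, 42.0], 83.4] zmax 0.051
scene sinker 0.68 0.74 mark [417. 297.] rect c,size,long-deg [[421.0, 294.0], [24.0, 26.0], 134.6] zmax 0.059
scene bobber 0.70 0.75 mark [ 468. -356.] rect c,size,long-deg [[480.0, -354.0], [36.0, 34.0], 47.1] zmax 0.063
scene hook_tin 0.62 0.78 mark [ 447. -222.] rect c,size,long-deg [[456.0, -212.0], [34.0, 48.0], 95.8] zmax 0.052
scene jar 0.85 0.68 mark [648.  99.] rect c,size,long-deg [[644.0, 104.0], [38.0, 37.0], 39.6] zmax 0.049
t28.3 at [319.7 284.2 211.3] yaw 95.7 tilt [ 0. -0. -1.] w 0.055 f 0.0 [-0.1  0.5 -0.1]
```

View pics/s2.png

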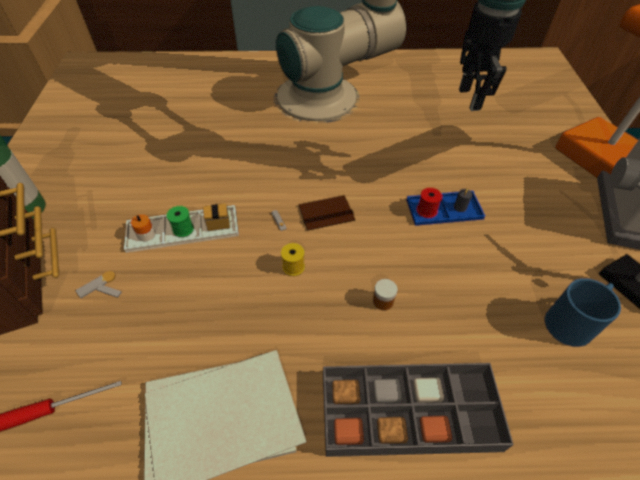

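All five pieces stand upright in their pockets: float (142,228), green (180,221), tin (215,217), red (430,203) and sinker (463,200). The yellow spool and jar haven't moved. Handing in.

```bash
python3 -c "from bench import manip; print(manip.job_done())"
```

```text
the job is handed in; nothing more can be done
None
```

Both kits are made up and the job is handed in at about 28 s of the 118 s allowed: the last picture shows all five pieces upright in their own pockets and the yellow spool and jar where they started, but the hand-in returned no verdict.

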